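# Fill the two empty wells of the truffle tray

## Robot

A 6-joint arm with a two-finger parallel gripper is mounted at the origin on a cart in front of the work surface, level with it; the furniture and walls round the work are solid. World frame = base frame: x ahead of the robot, y to its left, z up, the work surface at z = 0. Lengths are in mm, angles in rad, forces in N, time in s.
With the tool pointing down it reaches from about 275 to 750 mm from the base axis. Payload 10.2 kg.
Tool frame: the origin (TCP) lies between the finger pads; the fingertips stand 11 mm ahead of it and the grasp point (between the pads) lies 8 mm behind it; z points along the fingers, y is the line along which they close (so a half turn about z gives the same grasp; the last joint's range is limited). The gripper opens to 85 mm and grips with 20 to 120 N. Pads are 22 mm wide; open, the fingers measure 114 mm over their backs; the gripper's body (76 mm by 85 mm) begins 54 mm behind the grasp point. The pads swing forward as they close: fully open they stand 13 mm farther back than shut.
Start: joints at [1.042, 0.313, 1.498, -0, 1.331, -0.223], TCP at [158.067, 500.645, 212.994] pointing down, gripper open.
Joint ranges: [-2.94, 2.94], [-0.97, 2.17], [0.19, 2.56], [-1.23, 4.37], [0.02, 3.11], [-2.88, 2.88]. Speed limits (rad/s): [2.39, 2.39, 3.01, 3.14, 3.14, 3.14].

## Interface

Orientations are given as a unit quaternion [w, x, y, z].
In Python, from rig import sense, eyes, finish_job gives the robot as it stands.
- The arm moves only by the shell command python3 -m jog 'ROWS' [FORCE]. ROWS is JSON, a list of rows, each a list of 7 numbers: the shift along the tool's x, y, z in m, then the turn, a rotation vector about the tool's x, y, z in rad, then the finger opening in m, from 0 to 0.0854. In form: [[dx, dy, dz, rx, ry, rz, gripper], ...]. A call has 1 to 5 rows; each row shifts and turns the commanded pose from where the row before left it, along the tool's axes as they then stand; what a row does not reach is not made up. A row lasts 1/10 s, in which the tool goes at most 50 mm and 8.59 degrees, less where a joint would pass 70% of its speed; a pose out of reach is approached as far as the arm can. A call is refused whole if a number of a shift passes 0.05 or a number of a turn 0.15, either way. A call with a gripper value outside its range is refused whole. The fingers move at their own pace and stop on an object; FORCE is the grip in N (left out, the last holds). Time passes only in rows, so rows that do not move let the fingers close. It gives the time, the measured TCP pose, the force, the opening and the grip force at its end, in the units of the state.
- sense(): the state, without advancing time (a new reading comes with each control period).
- eyes.capture(name): name is "side" or "top" or "wrist"; returns the picture (420x560x3 uint8, red, green, blue); there is no depth.
- eyes.calibration(name): a dict with "fx", "fy", "cx", "cy" (pixels), "dist" ([k1, k2, p1, p2, k3] as OpenCV has them; the pictures are not rectified), "cam_to_world" (4x4, takes a point from camera to world coordinates); the wrist camera has in their place "mount" (4x4, takes a point from camera to tool coordinates, whose origin is the TCP and whose axes are the flange's). Camera axes: x right, y down, z forward; pixel columns grow to the right and rows downward; lengths in mm; the calibration is good to about 2 mm. A picture is of the moment at which its call begins: read the wrist's pose just before it. calibration takes no time and is no camera call.
- finish_job(): hands the job in; it is judged then, once.
The state is a dict: "time_s": time; "joints": joint angles; "dq": joint speeds; "tau": joint torques, N m; "eef_pos": TCP position; "ee_rot": TCP orientation; "force": force on the tool from outside, world axes, zero at the start; "wrist_torque": the same for the moment, N m; "grip_width": opening from 0.0 (shut) to 1.0 (fully open); "grip_force": force on a finger pad.
Only numpy, scipy, OpenCV 4.12 (cv2) and the standard library are available. Lean on these libraries where they do the work, as an engineer would, in place of code of your own. Each camera call takes 0.05 s, during which the arm holds its last target. There are 200 camera calls.

## Task

Put the two loose round truffles from the table into the two empty wells of the white four-well tray, one in each, sitting upright on the well floor, and let go. Leave the two truffles that are already in the tray in their wells; the square chocolates do not go in.

Things in the scene. Friction and masses are not known exactly. Their poses are not given: they have to be found in the camera images.
- truffle_1: a chocolate truffle: a dark brown ball 40 mm in diameter, flattened underneath so that it stands without rolling (flat about 19 mm across), 37.5 mm high, widest 17.5 mm above its underside, three thin ridges over the top; about 40 g. Origin: centre of its underside, z up. It stands on the table (z = 0) among two square chocolates of the same colour, 36x36x24 mm; at least 75 mm between centres.
- truffle_2: a chocolate truffle: a dark brown ball 40 mm in diameter, flattened underneath so that it stands without rolling (flat about 19 mm across), 37.5 mm high, widest 17.5 mm above its underside, three thin ridges over the top; about 40 g. Origin: centre of its underside, z up. It stands on the table like truffle_1.
- tray: white plastic tray fixed to the table, 152x152 mm square, 18 mm high, four round wells 58 mm across and 14 mm deep in a 2x2 pattern, 74 mm apart; turned at any angle. Origin: centre of its underside on the table, x and y along its edges, z up. The empty wells are at (+37, +37) and (-37, -37) mm, the filled ones at (+37, -37) and (-37, +37) mm.
- well_1 (a point): centre of the floor of one of the tray's two empty wells, 4 mm above the table, 14 mm below the tray's top face; the well is 58 mm across and straight-walled. Its axes are the tray's.
- well_2 (a point): centre of the floor of one of the tray's two empty wells, 4 mm above the table, 14 mm below the tray's top face; the well is 58 mm across and straight-walled. Its axes are the tray's.
- truffle_3: a chocolate truffle: a dark brown ball 40 mm in diameter, flattened underneath so that it stands without rolling (flat about 19 mm across), 37.5 mm high, widest 17.5 mm above its underside, three thin ridges over the top; about 40 g. Origin: centre of its underside, z up. It already stands in the tray's well at (+37, -37) mm and must stay there.
- truffle_4: a chocolate truffle: a dark brown ball 40 mm in diameter, flattened underneath so that it stands without rolling (flat about 19 mm across), 37.5 mm high, widest 17.5 mm above its underside, three thin ridges over the top; about 40 g. Origin: centre of its underside, z up. It already stands in the tray's well at (-37, +37) mm and must stay there.
Mind the look-alikes: they are no part of the job. Leave any purple or turquoise look-alike of the truffle_2 alone.

How it is judged:
By the outcome, as a careful person would: the job done as asked, in the order asked, and still so for the second after the job is handed in, with the robot touching nothing.
It also fails if it takes over 48 s, if anything falls off the work surface, if the arm or the gripper's body presses on something with over 40 N, if the wrist force passes 120 N, or if a joint passes its speed limit or range.

## Working session

There is one attempt and no reset: what is moved stays moved. The work goes in short steps, Python scripts to look and compute and a shell command to move; the robot and the scene stay as the last step left them, time stands still between calls to the robot, and variables do not carry over. Pictures are saved under pics/ and viewed, at most 10 in all, crops included, and the job is handed in when it is done.

```bash
mkdir -p pics
python3 - <<'E'
from rig import sense, eyes
import cv2
for n in ("top","side"):
    cv2.imwrite(f"pics/{n}0.png",cv2.cvtColor(eyes.capture(n),cv2.COLOR_RGB2BGR))
s=sense();print(s["time_s"],s["eef_pos"],s["ee_rot"],s["grip_width"])
print(eyes.calibration("top"));print(eyes.calibration("wrist"))
E
```

```text
0.1 [157.94490317 500.43229864 212.49882837] [-2.00516538e-04  1.52303784e-01  9.88333567e-01 -5.26379434e-04] 1.0019144084731957
{'fx': 500.0582976028001, 'fy': 500.0582976028001, 'cx': 271.51432876704126, 'cy': 203.5705086934298, 'dist': array([-0.09905846,  0.        ,  0.        ,  0.        ,  0.        ]), 'cam_to_world': array([[-3.43572100e-02, -9.71663320e-01,  2.33858878e-01,
         3.90871108e+02],
       [-9.99394690e-01,  3.46817512e-02, -2.72569402e-03,
        -8.78562314e+01],
       [-5.46217852e-03, -2.33810968e-01, -9.72266731e-01,
         8.84223092e+02],
       [ 0.00000000e+00,  0.00000000e+00,  0.00000000e+00,
         1.00000000e+00]])}
{'fx': 348.53508853565955, 'fy': 348.53508853565955, 'cx': 278.0501596426329, 'cy': 214.45950914960557, 'dist': array([-0.05383429,  0.        ,  0.        ,  0.        ,  0.        ]), 'mount': array([[ 9.39686229e-04, -9.64460767e-01, -2.64224424e-01,
         6.70178340e+01],
       [ 9.99999366e-01,  1.07019302e-03, -3.49981079e-04,
        -6.17386126e-01],
       [ 6.20314155e-04, -2.64223928e-01,  9.64461161e-01,
        -1.60144855e+02],
       [ 0.00000000e+00,  0.00000000e+00,  0.00000000e+00,
         1.00000000e+00]])}
```

View pics/top0.png

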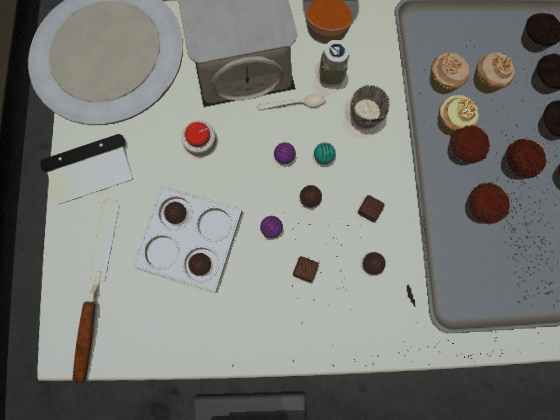

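The top view shows loose dark truffles at (311,196) and (374,263). The empty wells are at (215,224) and (163,252), the filled ones at (176,212) and (200,264). Square chocolates are at (371,208) and (306,269), and the purple and turquoise balls are decoys.

```bash
cat > h.py <<'E'
from rig import sense, eyes
import numpy as np, cv2
from scipy.spatial.transform import Rotation as R
def pose():
    s=sense();q=s["ee_rot"];T=np.eye(4);T[:3,:3]=R.from_quat([q[1],q[2],q[3],q[0]]).as_matrix();T[:3,3]=s["eef_pos"];return T
def cam(name,T=None):
    c=eyes.calibration(name);K=np.array([[c["fx"],0,c["cx"]],[0,c["fy"],c["cy"]],[0,0,1]])
    return K,c["dist"],(T@c["mount"] if name=="wrist" else c["cam_to_world"])
def px(name,uv,z,T=None):
    K,d,M=cam(name,T);p=cv2.undistortPoints(np.array([[uv]],float),K,d)[0,0]
    r=M[:3,:3]@[p[0],p[1],1];o=M[:3,3];return o+r*(z-o[2])/r[2]
def proj(name,P,T=None):
    K,d,M=cam(name,T);W=np.linalg.inv(M);return cv2.projectPoints(np.array([P],float),W[:3,:3],W[:3,3],K,d)[0][0,0]
E
python3 - <<'E'
from h import *
im=cv2.cvtColor(eyes.capture("top"),cv2.COLOR_RGB2BGR)
c=im[160:310,125:405];cv2.imwrite("pics/crop.png",cv2.resize(c,None,fx=2.8,fy=2.8,interpolation=cv2.INTER_CUBIC))
for n,uv,z in [("A",(311,196),19),("B",(374,263),19),("w1",(215,224),18),("w2",(163,252),18),("f1",(176,212),23),("f2",(200,264),23),("sq1",(371,208),24),("sq2",(306,269),24),("pur1",(272,227),19),("pur2",(285,153),19),("turq",(324,153),19)]: print(n,px("top",uv,z).round(0))
print(sense()["time_s"],pose().round(3))
E
```

```text
A [ 610. -161.   19.]
B [ 486. -265.   19.]
w1 [566.  11.  18.]
w2 [519. 103.  18.]
f1 [589.  79.  23.]
f2 [495.  37.  23.]
sq1 [ 583. -266.   24.]
sq2 [ 480. -146.   24.]
pur1 [557. -90.  19.]
pur2 [ 693. -118.   19.]
turq [ 691. -189.   19.]
0.15 [[-9.54000e-01  3.01000e-01 -0.00000e+00  1.57965e+02]
 [ 3.01000e-01  9.54000e-01 -1.00000e-03  5.00467e+02]
 [ 0.00000e+00 -1.00000e-03 -1.00000e+00  2.12587e+02]
 [ 0.00000e+00  0.00000e+00  0.00000e+00  1.00000e+00]]
```

View pics/crop.png

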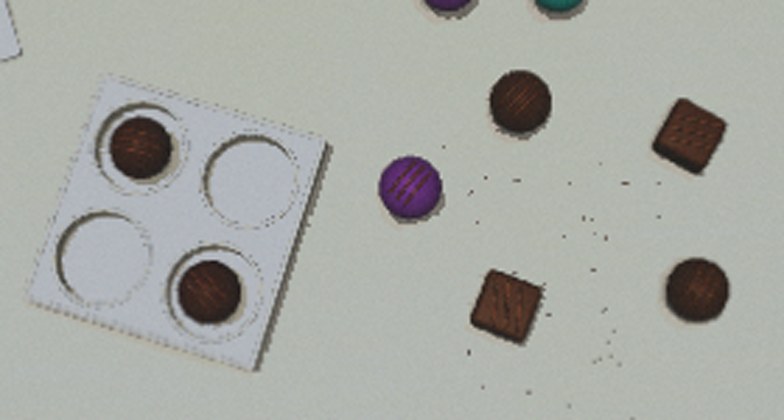

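Positions are consistent: the wells measure 103 mm apart against 104.6 expected. I'll turn the fingers to the tray diagonal and go above truffle A.

```bash
python3 -m jog '[[0,0,0,0,0,0.15,0.07],[0,0,0,0,0,0.15,0.07],[0,0,0,0,0,0.15,0.07],[0,0,0,0,0,0.15,0.07],[0,0,0,0,0,0.15,0.07]]'
python3 -m jog '[[-0.049,0.004,0,0,0,0,0.07],[-0.049,0.004,0,0,0,0,0.07],[-0.049,0.004,0,0,0,0,0.07],[-0.049,0.004,0,0,0,0,0.07],[-0.049,0.004,0,0,0,0,0.07]]'
python3 -m jog '[[-0.049,0.004,0,0,0,0,0.07],[-0.049,0.004,0,0,0,0,0.07],[-0.049,0.004,0,0,0,0,0.07],[-0.049,0.004,0,0,0,0,0.07],[-0.049,0.004,0,0,0,0,0.07]]'
python3 -m jog '[[-0.049,0.004,0,0,0,0,0.07],[-0.049,0.004,0,0,0,0,0.07],[-0.049,0.004,0,0,0,0,0.07],[-0.049,0.004,0,0,0,0,0.07],[-0.049,0.004,0,0,0,0,0.07]]'
```

```text
time_s: 0.65
eef_pos: [158.0, 500.5, 212.8]
ee_rot: [0.0, 0.506, 0.862, -0.0]
force: [0.5, -0.3, 0.6]
grip_width: 0.818
grip_force: 0.0
time_s: 1.15
eef_pos: [296.7, 295.5, 213.0]
ee_rot: [0.0, 0.504, 0.864, 0.0]
force: [1.0, 0.6, 1.1]
grip_width: 0.82
grip_force: 0.0
time_s: 1.65
eef_pos: [434.9, 91.9, 213.0]
ee_rot: [0.0, 0.504, 0.864, 0.0]
force: [0.7, 0.5, -0.3]
grip_width: 0.819
grip_force: 0.0
time_s: 2.15
eef_pos: [573.0, -111.4, 212.7]
ee_rot: [-0.0, 0.504, 0.864, 0.0]
force: [0.7, 1.7, -0.1]
grip_width: 0.817
grip_force: 0.0
```

```bash
python3 -m jog '[[-0.031,0.004,0.045,0,0,0,0.07],[-0.031,0.004,0.045,0,0,0,0.07],[0,0,0,0,0,0,0.07],[0,0,0,0,0,0,0.07]]'
python3 - <<'E'
from h import *
T=pose();im=eyes.capture("wrist")
cv2.imwrite("pics/w1.png",cv2.cvtColor(im,cv2.COLOR_RGB2BGR))
print(T[:3,3],sense()["time_s"],proj("wrist",[610,-161,19],T))
E
```

```text
time_s: 2.55
eef_pos: [606.3, -155.0, 130.4]
ee_rot: [-0.001, 0.504, 0.864, 0.0]
force: [0.3, -0.5, 0.9]
grip_width: 0.817
grip_force: 0.0
[ 606.26369455 -155.01375055  130.40286605] 2.6 [279.34424713 213.5461231 ]
```

View pics/w1.png

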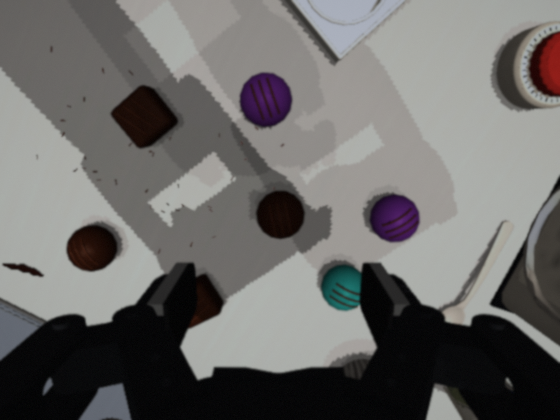

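The wrist view puts truffle A at (281,214) against a predicted (279,213.5), so the estimate holds. The fingers straddle it clear of its neighbours.

Run:
```python
from h import *
T=pose();P=px("wrist",(280.5,214.3),18,T);print(P, T[:3,:3].T@(P+[0,0,6]-T[:3,3]))
P=px("wrist",(92,247),18,T);print(P)
```

```text
[ 612.36640772 -161.57551728   18.        ] [ -8.60913286   1.35731937 108.18002697]
[ 487.02915608 -265.93729693   18.        ]
```

```bash
python3 -m jog '[[-0.0085,0.0013,0.03,0,0,0,0.065],[0,0,0.03,0,0,0,0.065],[0,0,0.03,0,0,0,0.065],[0,0,0.016,0,0,0,0.065],[0,0,0,0,0,0,0.065]]' 25
```

```text
time_s: 3.1
eef_pos: [611.5, -160.8, 25.2]
ee_rot: [-0.0, 0.503, 0.864, 0.0]
force: [0.2, -1.5, -0.2]
grip_width: 0.762
grip_force: 0.0
```

```bash
python3 -m jog '[[0,0,0.001,0,0,0,0.05],[0,0,0,0,0,0,0.04],[0,0,0,0,0,0,0.032],[0,0,0,0,0,0,0.032],[0,0,0,0,0,0,0.032]]' 25
python3 -m jog '[[0,0,-0.01,0,0,0,0.032],[0,0,-0.02,0,0,0,0.032],[0,0,-0.03,0,0,0,0.032],[0,0,-0.03,0,0,0,0.032],[0,0,0,0,0,0,0.032]]'
python3 - <<'E'
from h import *
T=pose();im=eyes.capture("wrist")
cv2.imwrite("pics/w2.png",cv2.cvtColor(im,cv2.COLOR_RGB2BGR))
w1=np.array([566.,11,0]);print((T[:3,:3].T@(w1-T[:3,3])))
E
```

```text
time_s: 3.6
eef_pos: [612.0, -161.9, 24.3]
ee_rot: [0.0, 0.504, 0.864, 0.0]
force: [-0.1, -0.9, 0.2]
grip_width: 0.375
grip_force: 0.0
time_s: 4.1
eef_pos: [613.8, -162.7, 119.2]
ee_rot: [0.004, 0.504, 0.864, 0.0]
force: [-0.2, 0.5, 0.2]
grip_width: 0.376
grip_force: 0.0
[175.56440538  43.42217906 118.18829217]
```

View pics/w2.png

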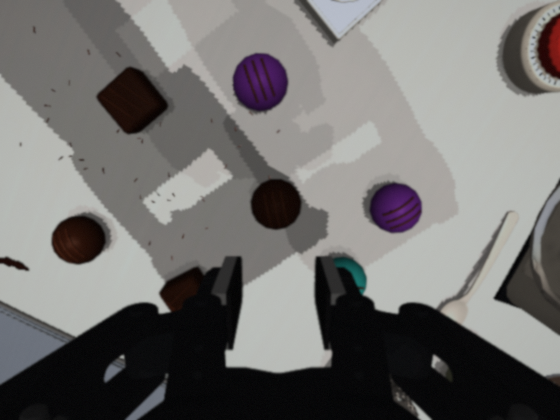

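The grasp missed. Truffle A is still on the table at (275,203), so the pads closed above its widest part. I'll check where the tips really are with the side camera.

```bash
python3 - <<'E'
from h import *
T=pose();P=px("wrist",(275.3,203.5),18,T);print(P,T[:3,3], T[:3,:3].T@(P+[0,0,6]-T[:3,3]))
print(eyes.calibration("side")["cam_to_world"].round(2),proj("side",P))
E
python3 -m jog '[[0,0,0,0,0,0,0.06],[0,0,0.03,0,0,0,0.06],[0,0,0.03,0,0,0,0.06],[0,0,0.03,0,0,0,0.06],[0,0,0,0,0,0,0.05]]'
python3 -m jog '[[0,0,0,0,0,0,0.048],[0,0,0,0,0,0,0.048]]'
python3 - <<'E'
from h import *
T=pose();im=cv2.cvtColor(eyes.capture("side"),cv2.COLOR_RGB2BGR)
u,v=proj("side",T[:3,3]);u=int(u);v=int(v);print(u,v,T[:3,3])
a,b=max(0,v-60),max(0,u-80)
cv2.imwrite("pics/s1.png",cv2.resize(im[a:a+100,b:b+150],None,fx=5,fy=5,interpolation=cv2.INTER_CUBIC));print(a,b)
for z in (0,11,18,24.,37.5): print(z,proj("side",[T[0,3],T[1,3],z]))
E
```

```text
[ 608.73272953 -160.14758962   18.        ] [ 612.79570489 -162.29034023  116.52865972] [ 4.21323766 -2.72877852 92.50651012]
[[-8.9000e-01 -2.3000e-01  3.9000e-01  2.3048e+02]
 [-4.6000e-01  4.5000e-01 -7.7000e-01  5.6660e+02]
 [ 0.0000e+00 -8.6000e-01 -5.1000e-01  4.5718e+02]
 [ 0.0000e+00  0.0000e+00  0.0000e+00  1.0000e+00]] [275.40147176 193.52574032]
time_s: 4.65
eef_pos: [608.9, -160.6, 18.8]
ee_rot: [-0.005, 0.504, 0.864, -0.0]
force: [-0.3, -0.5, 0.7]
grip_width: 0.588
grip_force: 0.0
time_s: 4.85
eef_pos: [612.6, -162.2, 25.5]
ee_rot: [0.001, 0.504, 0.864, 0.0]
force: [0.6, 0.2, 0.4]
grip_width: 0.563
grip_force: 0.0
274 189 [ 612.60477295 -162.21420143   25.46545919]
129 194
0 [274.32756325 199.69775522]
11 [274.31648777 195.48234086]
18 [274.30938718 192.77361612]
24.0 [274.30326822 190.4354577 ]
37.5 [274.28938924 185.11858063]
```

View pics/s1.png

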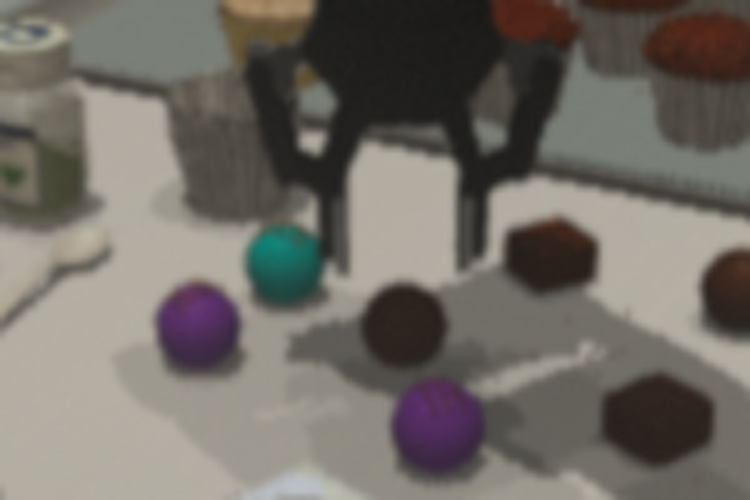

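The side view shows the tips at crop (345–465,268), about z≈44 for a TCP reading of 25. That is roughly 19 mm behind the TCP, not 11 ahead. The gap in the wrist view agrees. The truffle's centre is at (403,325), centred between the fingers. I'll go lower in small steps and watch the force.

```bash
python3 -m jog '[[0,0,0.006,0,0,0,0.055],[0,0,0.006,0,0,0,0.055],[0,0,0.005,0,0,0,0.055],[0,0,0,0,0,0,0.055],[0,0,0,0,0,0,0.055]]'
python3 - <<'E'
from h import *
T=pose();im=cv2.cvtColor(eyes.capture("side"),cv2.COLOR_RGB2BGR)
w=cv2.cvtColor(eyes.capture("wrist"),cv2.COLOR_RGB2BGR)
print(T.round(3),sense()["time_s"],sense()["joints"])
a=cv2.resize(im[150:210,234:314],(560,420),interpolation=cv2.INTER_CUBIC)
cv2.imwrite("pics/s2.png",np.vstack([a[:,:400],cv2.resize(w,(400,300))[120:300]]))
print(proj("side",T[:3,3]))
E
```

```text
time_s: 5.4
eef_pos: [611.8, -161.8, 6.7]
ee_rot: [-0.0, 0.504, 0.864, -0.0]
force: [0.1, 0.5, -0.1]
grip_width: 0.643
grip_force: 0.0
[[-4.93000e-01  8.70000e-01 -0.00000e+00  6.11793e+02]
 [ 8.70000e-01  4.93000e-01  0.00000e+00 -1.61847e+02]
 [ 0.00000e+00 -0.00000e+00 -1.00000e+00  6.74000e+00]
 [ 0.00000e+00  0.00000e+00  0.00000e+00  1.00000e+00]] 5.5 [-4.43429593e-01  7.59286588e-01  1.35511016e+00  2.28599226e-05
  1.02679831e+00 -9.58422881e-01]
[274.56092465 197.26775013]
```

View pics/s2.png

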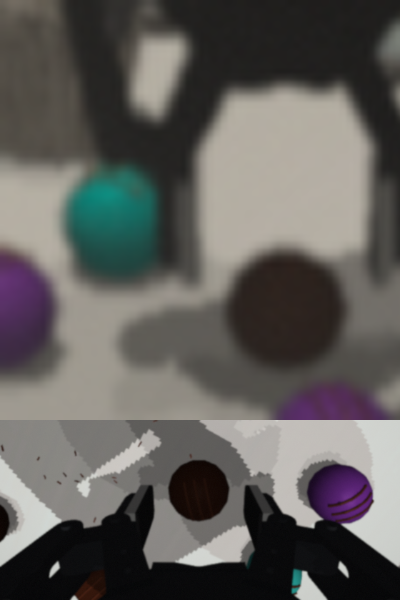

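Side view: tips at about z 23 (crop y 285), truffle centre at y 308. Wrist view: truffle centred between the pads at (199,490). Tips need to go about 8 mm lower.

```bash
python3 -m jog '[[0,0,0.004,0,0,0,0.055],[0,0,0.004,0,0,0,0.055],[0,0,0,0,0,0,0.055],[0,0,0,0,0,0,0.055]]'
python3 -m jog '[[0,0,0,0,0,0,0.045],[0,0,0,0,0,0,0.03],[0,0,0,0,0,0,0.03],[0,0,0,0,0,0,0.03],[0,0,0,0,0,0,0.03]]' 25
```

```text
time_s: 5.9
eef_pos: [611.8, -161.9, -1.3]
ee_rot: [-0.0, 0.504, 0.864, -0.0]
force: [-0.2, 0.4, -0.6]
grip_width: 0.644
grip_force: 0.0
time_s: 6.4
eef_pos: [612.0, -162.0, -0.7]
ee_rot: [0.0, 0.504, 0.864, -0.0]
force: [-1.6, -0.1, 4.2]
grip_width: 0.433
grip_force: 25.4
```

```bash
python3 -m jog '[[0,0,-0.003,0,0,0,0.03],[0,0,-0.004,0,0,0,0.03],[0,0,-0.004,0,0,0,0.03],[0,0,-0.004,0,0,0,0.03],[0,0,0,0,0,0,0.03]]' 25
```

```text
time_s: 6.9
eef_pos: [612.2, -162.0, 14.6]
ee_rot: [0.001, 0.504, 0.864, 0.0]
force: [-0.5, 0.2, -0.3]
grip_width: 0.433
grip_force: 25.1
```

It is held: the opening is steady at 0.433 and the grip is 25 N. Next I lift and carry it towards well 1.

```bash
python3 -m jog '[[0,0,-0.02,0,0,0,0.03],[0,0,-0.03,0,0,0,0.03],[0.02,0.005,-0.02,0,0,0,0.03],[0.03,0.008,0,0,0,0,0.03],[0.035,0.009,0,0,0,0,0.03]]' 25
python3 -m jog '[[0.035,0.009,0,0,0,0,0.03],[0.03,0.008,0,0,0,0,0.03],[0.023,0.006,0,0,0,0,0.03],[0,0,0,0,0,0,0.03],[0,0,0,0,0,0,0.03]]' 25
python3 - <<'E'
from h import *
T=pose();im=cv2.cvtColor(eyes.capture("wrist"),cv2.COLOR_RGB2BGR)
cv2.imwrite("pics/w3.png",im);print(T[:3,3],sense()["grip_width"])
print([proj("wrist",p,T).round(1) for p in ([566,11,18],[519,103,18],[542,57,18])])
E
```

```text
time_s: 7.4
eef_pos: [589.0, -76.8, 84.4]
ee_rot: [0.001, 0.504, 0.864, 0.0]
force: [0.2, 0.2, -0.7]
grip_width: 0.431
grip_force: 25.2
time_s: 7.9
eef_pos: [565.9, 10.8, 84.0]
ee_rot: [0.0, 0.503, 0.864, -0.0]
force: [1.1, -0.5, -0.7]
grip_width: 0.431
grip_force: 25.2
[565.94174363  10.77271193  83.96748471] 0.4331029091205928
[array([279.2, 220.6]), array([286.9,  56.7]), array([282.2, 142.6])]
```

View pics/w3.png

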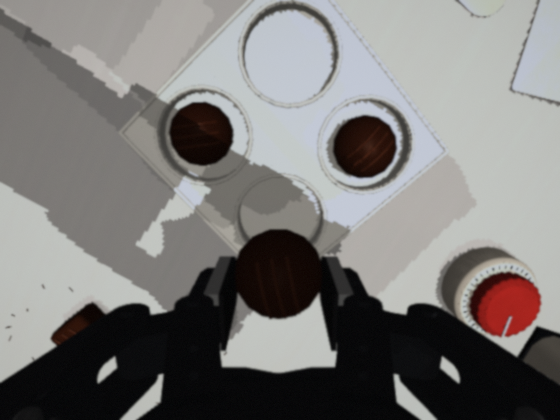

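The truffle is held centred at (279,273). The far well is at (289,54) against a predicted (287,57), and well 1's rim fits the prediction too. The pose is good, so I lower it.

```bash
python3 -m jog '[[0.001,0,0.025,0,0,0,0.03],[0,0,0.025,0,0,0,0.03],[0,0,0.015,0,0,0,0.03],[0,0,0.007,0,0,0,0.03],[0,0,0,0,0,0,0.03]]' 25
python3 -m jog '[[0,0,0.002,0,0,0,0.03],[0,0,0,0,0,0,0.03]]' 25
python3 -m jog '[[0,0,0.0015,0,0,0,0.03],[0,0,0,0,0,0,0.03]]' 25
```

```text
time_s: 8.45
eef_pos: [565.2, 11.0, 11.2]
ee_rot: [-0.001, 0.504, 0.864, -0.0]
force: [-0.0, -0.1, -0.4]
grip_width: 0.432
grip_force: 25.2
time_s: 8.65
eef_pos: [565.7, 11.4, 10.5]
ee_rot: [0.001, 0.504, 0.864, 0.0]
force: [0.2, 0.2, 0.0]
grip_width: 0.431
grip_force: 25.2
time_s: 8.85
eef_pos: [565.4, 11.7, 8.6]
ee_rot: [0.0, 0.504, 0.864, 0.0]
force: [-0.4, 0.3, -0.5]
grip_width: 0.431
grip_force: 25.2
```

```bash
python3 -m jog '[[0,0,0.0015,0,0,0,0.03],[0,0,0,0,0,0,0.03]]'
python3 -m jog '[[0,0,0.0015,0,0,0,0.03],[0,0,0,0,0,0,0.03]]'
python3 -m jog '[[0,0,0.001,0,0,0,0.03],[0,0,0,0,0,0,0.03]]'
```

```text
time_s: 9.05
eef_pos: [565.2, 11.8, 6.8]
ee_rot: [-0.0, 0.504, 0.864, -0.0]
force: [0.4, 0.5, -0.8]
grip_width: 0.431
grip_force: 25.2
time_s: 9.25
eef_pos: [565.2, 11.7, 5.2]
ee_rot: [-0.0, 0.504, 0.864, -0.0]
force: [-0.0, 0.5, 0.1]
grip_width: 0.43
grip_force: 25.2
time_s: 9.45
eef_pos: [565.2, 11.8, 4.2]
ee_rot: [-0.0, 0.504, 0.864, -0.0]
force: [0.9, -0.5, 1.4]
grip_width: 0.432
grip_force: 25.2
```

Near contact at z 4.2, as expected. Release, then rise.

```bash
python3 -m jog '[[0,0,0,0,0,0,0.042],[0,0,0,0,0,0,0.048],[0,0,0,0,0,0,0.058],[0,0,0,0,0,0,0.058],[0,0,-0.003,0,0,0,0.058]]'
python3 -m jog '[[0,0,-0.015,0,0,0,0.058],[0,0,-0.03,0,0,0,0.058],[0,0,-0.04,0,0,0,0.058],[0,0,0,0,0,0,0.058],[0,0,0,0,0,0,0.058]]'
python3 - <<'E'
from h import *
T=pose();print(T[:3,3],T[:3,:3].T@(np.array([486.5,-265.5,100])-T[:3,3]))
im=cv2.cvtColor(eyes.capture("top"),cv2.COLOR_RGB2BGR)
cv2.imwrite("pics/t2.png",cv2.resize(im[170:300,120:400],None,fx=2.8,fy=2.8))
E
```

```text
time_s: 9.95
eef_pos: [565.1, 11.8, 7.2]
ee_rot: [-0.0, 0.504, 0.864, -0.0]
force: [0.7, -0.5, 1.0]
grip_width: 0.678
grip_force: 0.0
time_s: 10.45
eef_pos: [565.6, 11.7, 93.1]
ee_rot: [0.001, 0.504, 0.864, 0.0]
force: [-0.5, -0.7, -1.0]
grip_width: 0.683
grip_force: 0.0
[565.56595208  11.69750404  93.07490762] [-202.29942146 -205.33932571   -6.96730396]
```

```bash
python3 -m jog '[[-0.025,-0.025,0,0,0,0,0.06],[-0.03,-0.03,0,0,0,0,0.06],[-0.03,-0.03,0,0,0,0,0.06],[-0.03,-0.03,0,0,0,0,0.06],[-0.03,-0.03,0,0,0,0,0.06]]'
python3 -m jog '[[-0.03,-0.03,0,0,0,0,0.06],[-0.027,-0.03,0,0,0,0,0.06],[0,0,0,0,0,0,0.06],[0,0,0,0,0,0,0.06]]'
python3 - <<'E'
from h import *
T=pose();im=cv2.cvtColor(eyes.capture("wrist"),cv2.COLOR_RGB2BGR)
t=cv2.imread("pics/t2.png")
cv2.imwrite("pics/w4.png",np.vstack([im[100:300],t[:,:560]]))
print(T[:3,3],proj("wrist",[487,-265.5,18],T))
E
```

```text
time_s: 11.0
eef_pos: [509.3, -187.1, 91.1]
ee_rot: [-0.001, 0.504, 0.864, 0.0]
force: [0.6, -0.0, -0.0]
grip_width: 0.705
grip_force: 0.0
time_s: 11.4
eef_pos: [485.6, -265.1, 91.1]
ee_rot: [-0.001, 0.504, 0.863, 0.0]
force: [-0.3, 0.5, -0.5]
grip_width: 0.704
grip_force: 0.0
[ 485.61023997 -265.12554461   91.13456982] [280.4829214  219.59547368]
```

View pics/w4.png

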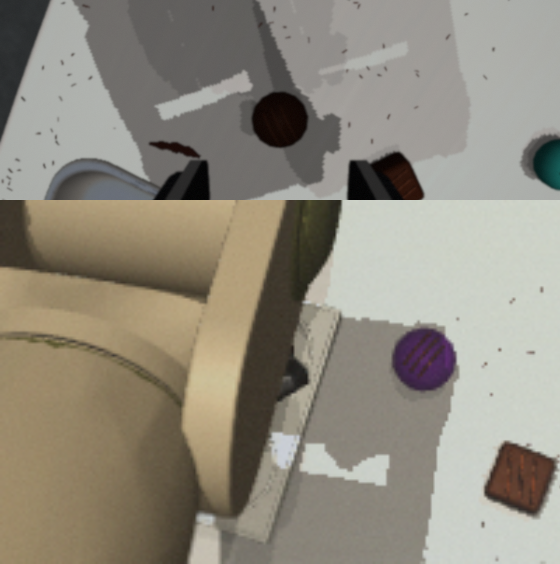

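The lower half shows the arm hiding the tray. In the wrist half, truffle B is at (280,219), as predicted. Pick it the same way.

```bash
python3 -m jog '[[-0.001,0.001,0.03,0,0,0,0.058],[0,0,0.03,0,0,0,0.058],[0,0,0.018,0,0,0,0.056],[0,0,0.008,0,0,0,0.055],[0,0,0,0,0,0,0.055]]'
python3 -m jog '[[0,0,0.004,0,0,0,0.055],[0,0,0.002,0,0,0,0.055],[0,0,0,0,0,0,0.055],[0,0,0,0,0,0,0.055]]'
```

```text
time_s: 11.95
eef_pos: [487.7, -264.2, 5.6]
ee_rot: [-0.001, 0.503, 0.864, 0.0]
force: [0.8, -0.3, 0.4]
grip_width: 0.644
grip_force: 0.0
time_s: 12.35
eef_pos: [487.9, -265.5, 0.8]
ee_rot: [0.0, 0.504, 0.864, -0.0]
force: [-0.4, 1.0, -1.4]
grip_width: 0.64
grip_force: 0.0
```

```bash
python3 -m jog '[[0,0,0.002,0,0,0,0.052],[0,0,0,0,0,0,0.04],[0,0,0,0,0,0,0.03],[0,0,0,0,0,0,0.03],[0,0,0,0,0,0,0.03]]' 25
python3 -m jog '[[0,0,-0.003,0,0,0,0.03],[0,0,-0.004,0,0,0,0.03],[0,0,-0.004,0,0,0,0.03],[0,0,-0.004,0,0,0,0.03],[0,0,0,0,0,0,0.03]]'
python3 -m jog '[[0,0,-0.02,0,0,0,0.03],[0,0,-0.03,0,0,0,0.03],[0,0,-0.03,0,0,0,0.03],[0,0,0,0,0,0,0.03],[0,0,0,0,0,0,0.03]]'
python3 - <<'E'
from h import *
T=pose();print(T[:3,3],T[:3,:3].T@(np.array([519,103,90])-T[:3,3]))
E
```

```text
time_s: 12.85
eef_pos: [487.8, -265.5, -1.4]
ee_rot: [0.0, 0.504, 0.864, -0.0]
force: [-2.1, -0.5, 3.9]
grip_width: 0.433
grip_force: 25.1
time_s: 13.35
eef_pos: [488.0, -265.6, 14.0]
ee_rot: [0.001, 0.504, 0.864, -0.0]
force: [-0.3, 0.8, 0.2]
grip_width: 0.428
grip_force: 25.1
time_s: 13.85
eef_pos: [487.7, -265.4, 93.4]
ee_rot: [0.0, 0.504, 0.864, -0.0]
force: [-1.3, 0.1, -1.0]
grip_width: 0.434
grip_force: 25.2
[ 487.71474469 -265.38998603   93.37410573] [305.18865296 208.68759764   3.27204733]
```

```bash
python3 -m jog '[[0.02,0.014,0,0,0,0,0.03],[0.035,0.024,0,0,0,0,0.03],[0.035,0.024,0,0,0,0,0.03],[0.035,0.024,0,0,0,0,0.03],[0.035,0.024,0,0,0,0,0.03]]'
python3 -m jog '[[0.035,0.024,0,0,0,0,0.03],[0.035,0.024,0,0,0,0,0.03],[0.035,0.024,0,0,0,0,0.03],[0,0,0,0,0,0,0.03],[0,0,0,0,0,0,0.03]]'
python3 - <<'E'
from h import *
T=pose();im=cv2.cvtColor(eyes.capture("wrist"),cv2.COLOR_RGB2BGR)
cv2.imwrite("pics/w5.png",im)
print(T[:3,3],T[:3,:3].T@(np.array([519,103,90])-T[:3,3]),[proj("wrist",p,T).round(1) for p in ([566,11,18],[519,103,18],[566,11,23])])
E
```

```text
time_s: 14.35
eef_pos: [503.8, -70.1, 92.0]
ee_rot: [-0.001, 0.504, 0.864, -0.0]
force: [0.6, 0.5, -0.9]
grip_width: 0.433
grip_force: 25.2
time_s: 14.85
eef_pos: [514.9, 55.4, 92.2]
ee_rot: [-0.001, 0.503, 0.864, -0.001]
force: [0.8, 0.1, -0.3]
grip_width: 0.434
grip_force: 25.3
[514.93248502  55.43965589  92.1762678 ] [39.33721158 27.03964734  2.16988665] [array([308.9, 299.7]), array([319.6, 161.3]), array([309.5, 303. ])]
```

View pics/w5.png

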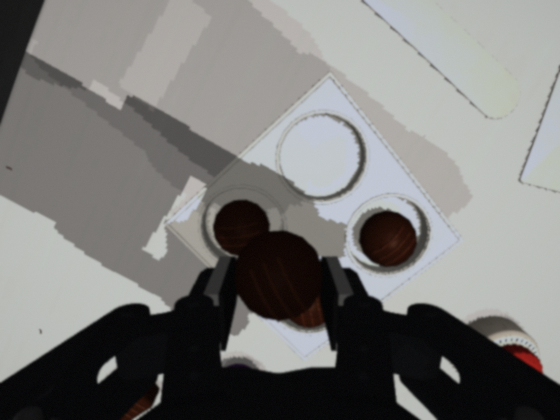

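Truffle B is held at (280,275). Well 2's rim is centred at about (321,156), so the target moves about 2 mm further along tool x. The truffle in well 1 is visible behind the held one.

```bash
python3 -m jog '[[0.02,0.014,0,0,0,0,0.03],[0.0215,0.0135,0,0,0,0,0.03],[0,0,0.015,0,0,0,0.03],[0,0,0.015,0,0,0,0.03],[0,0,0.02,0,0,0,0.03]]'
python3 -m jog '[[0,0,0.015,0,0,0,0.03],[0,0,0.01,0,0,0,0.03],[0,0,0.005,0,0,0,0.03],[0,0,0,0,0,0,0.03],[0,0,0,0,0,0,0.03]]'
```

```text
time_s: 15.4
eef_pos: [519.4, 103.2, 42.8]
ee_rot: [0.0, 0.504, 0.863, 0.0]
force: [0.9, 0.4, -0.2]
grip_width: 0.431
grip_force: 25.3
time_s: 15.9
eef_pos: [519.5, 104.3, 13.9]
ee_rot: [0.0, 0.504, 0.864, 0.0]
force: [0.0, -0.2, -0.4]
grip_width: 0.431
grip_force: 25.3
```

```bash
python3 -m jog '[[0,0,0.003,0,0,0,0.03],[0,0,0.003,0,0,0,0.03],[0,0,0.002,0,0,0,0.03],[0,0,0,0,0,0,0.03],[0,0,0,0,0,0,0.03]]'
python3 -m jog '[[0,0,0.0015,0,0,0,0.03],[0,0,0,0,0,0,0.03]]'
python3 -m jog '[[0,0,0.001,0,0,0,0.03],[0,0,0,0,0,0,0.03]]'
```

```text
time_s: 16.4
eef_pos: [519.1, 104.5, 5.4]
ee_rot: [0.0, 0.504, 0.864, 0.0]
force: [0.5, 0.8, -0.8]
grip_width: 0.431
grip_force: 25.3
time_s: 16.6
eef_pos: [519.0, 104.5, 3.7]
ee_rot: [-0.0, 0.504, 0.864, -0.0]
force: [0.4, 0.0, -0.0]
grip_width: 0.432
grip_force: 25.3
time_s: 16.8
eef_pos: [519.0, 104.5, 2.7]
ee_rot: [-0.0, 0.504, 0.864, -0.0]
force: [-0.3, 0.6, -0.8]
grip_width: 0.429
grip_force: 25.3
```

```bash
python3 -m jog '[[0,0,0.0008,0,0,0,0.03],[0,0,0,0,0,0,0.03]]'
python3 -m jog '[[0,0,0,0,0,0,0.042],[0,0,0,0,0,0,0.048],[0,0,0,0,0,0,0.058],[0,0,0,0,0,0,0.058],[0,0,-0.003,0,0,0,0.058]]'
python3 -m jog '[[0,0,-0.015,0,0,0,0.058],[0,0,-0.03,0,0,0,0.058],[0,0,-0.04,0,0,0,0.058],[0,0,-0.04,0,0,0,0.058],[0,0,-0.02,0,0,0,0.058]]'
python3 -m jog '[[0.03,-0.03,0,0,0,0,0.058],[0.04,-0.03,0,0,0,0,0.058],[0.04,-0.03,0,0,0,0,0.058],[0.04,-0.03,0,0,0,0,0.058],[0.04,-0.03,0,0,0,0,0.058]]'
python3 -m jog '[[0.04,-0.03,0,0,0,0,0.058],[0.04,-0.03,0,0,0,0,0.058],[0.04,-0.03,0,0,0,0,0.058],[0,0,0,0,0,0,0.058],[0,0,0,0,0,0,0.058]]'
python3 - <<'E'
from h import *
im=cv2.cvtColor(eyes.capture("top"),cv2.COLOR_RGB2BGR);s=cv2.cvtColor(eyes.capture("side"),cv2.COLOR_RGB2BGR)
u,v=proj("side",[542,57,18]).astype(int);print(u,v)
a=cv2.resize(im[175:305,125:405],(784,364));b=cv2.resize(s[max(0,v-40):v+40,max(0,u-140):max(0,u-140)+280],(784,224))
cv2.imwrite("pics/end.png",np.vstack([a,b]))
E
```

```text
time_s: 17.0
eef_pos: [519.2, 104.5, 2.5]
ee_rot: [0.0, 0.504, 0.864, 0.0]
force: [-1.5, -0.9, 4.8]
grip_width: 0.431
grip_force: 25.8
time_s: 17.5
eef_pos: [518.9, 104.5, 4.8]
ee_rot: [-0.0, 0.504, 0.864, -0.0]
force: [-0.7, -0.9, -0.4]
grip_width: 0.682
grip_force: 0.0
time_s: 18.0
eef_pos: [520.1, 104.5, 153.7]
ee_rot: [0.002, 0.504, 0.864, 0.001]
force: [0.6, -0.0, -0.5]
grip_width: 0.681
grip_force: 0.0
time_s: 18.5
eef_pos: [293.1, 196.3, 150.2]
ee_rot: [0.0, 0.504, 0.864, 0.0]
force: [0.3, 0.5, 0.7]
grip_width: 0.679
grip_force: 0.0
time_s: 19.0
eef_pos: [157.0, 256.5, 150.4]
ee_rot: [0.0, 0.502, 0.865, 0.001]
force: [0.3, 0.1, -0.5]
grip_width: 0.68
grip_force: 0.0
252 252
```

View pics/end.png

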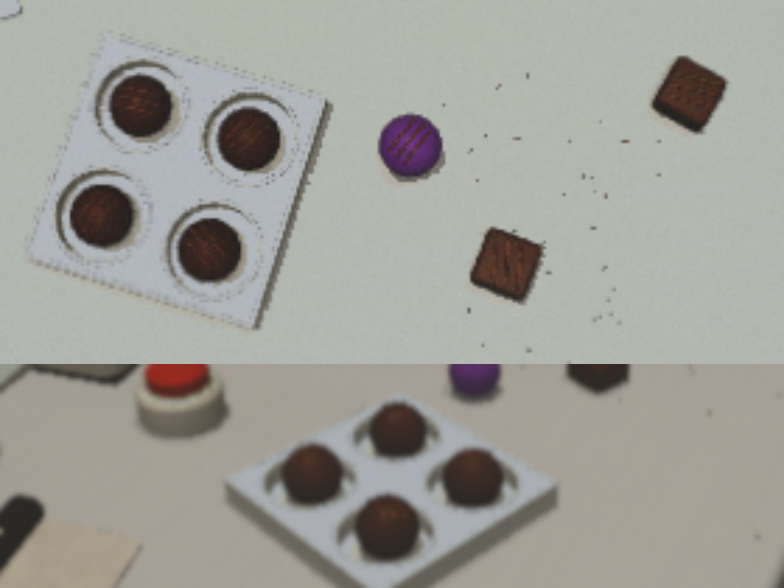

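Both views show all four wells filled and the truffles upright, the new ones at (249,140) and (102,216) in the top view. The squares and the purple ball in view are where they were.

```bash
python3 -c "from rig import finish_job; print(finish_job())"
```

```text
the job is handed in; nothing more can be done
None
```

Both loose truffles now stand upright in the two empty wells and are released, the other two are still in theirs, and the job was handed in at about 19 s of the 48 s allowed.

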